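Show a culture dish to the inspection camera

TASK

Draw the carriage of the plate station fully out from under its hood (it has an upright post to pull on), lift the front one of the two dishes standing on edge out of its slot, and hold it up in front of the inspection camera: middle of the dish on the lens line, 15 cm from the lens, its flat face square to the lens (either face). Finish while still holding it there, still; leave the carriage drawn out and the rear dish in its slot, do not bump the camera, and leave everything else on the table where it is.

Things in the scene. Friction and masses are not known exactly. Their poses are not given: they have to be found in the camera images.
- carriage (a joint): grey carriage on the white-hooded plate station, sliding between two guide rails; m, 0 = pushed in, grows as it is drawn out towards the robot, stop at 0.10 (fully out). Moves stiffly at about 1.5 N and stays where it is left.
- pull_post (a point): middle of the black grip of the carriage's upright pull post, 83 mm above the worktop; grip 20 (x) x 14 (y) x 44 mm tall, on a thin stem. Axes turn with the station: +x points into the hood, so the carriage is drawn out along -x; z up. With the carriage in, the hood's front edge is 40 mm behind the post; hood top 113 mm above the worktop, 130 mm wide.
- front_dish_center (a point): centre of the covered petri dish on edge in the carriage's front slot, 75 mm behind the post (+x). Round, 90 mm across, 15 mm thick (solid: 86 and 12 mm, about its centre). z = the dish's axis, square to its flat faces, at first level along the slide. Centre 57 mm, top 102 mm, slot walls 41 mm above the worktop. Starts under the hood; with the carriage out, 65 mm before its edge. 25 to 50 g.
- rear_dish_center (a point): centre of the same kind of dish in the rear slot, 60 mm behind the front one; stays in its slot.
- focus_point (a point): where the dish's centre must be held: in the air on the lens line, 150 mm in front of the lens, 0.21 to 0.25 m above the worktop. x = the lens line (+x points to the camera; the camera looks along -x, 20 degrees down); y is level; z is up, leaning 20 degrees.
- lens_front (a point): centre of the front of the black lens of the inspection camera, a grey box on a vertical steel column with a round foot at the left of the table; lens 40 mm across. Same axes as focus_point.
- dropper_mid (a point): bystander: middle of a white dropper bottle, 36 mm across, 113 mm tall
- cover_box_mid (a point): bystander: middle of a small cover-glass box, 31 x 31 x 16 mm
- tape_roll_mid (a point): bystander: middle of a roll of tape lying flat, 92 mm across, 48 mm tall
Mind the look-alikes: they are no part of the job. What is shaped like the part that bears front_dish_center but green is not meant.

How it is judged (in metres and radians):
On the way, in this order (a step that is already met when the one before it is completed fails the run):
1. the carriage is drawn fully out, the front dish still in its slot (value of joint carriage above 0.092 m and height (world z) of front_dish_center below 0.075 m), for 0.2 s.
2. the front dish is lifted clear of its slot, in the fingers (height (world z) of front_dish_center above 0.13 m and contact force between the fingers and front_dish above 1 N), for 0.2 s.
At the end, for the whole second after the job is handed in: the front dish is held by the fingers alone, its centre within 20 mm of the focus point and its axis within 8 degrees of the lens line, moving slower than 30 mm/s; carriage out beyond 85 mm, rear dish in its slot (distance between front_dish_center and focus_point below 0.02 m and angle between the z axis of front_dish_center and the x axis of focus_point, either way round below 0.14 rad and height (world z) of front_dish_center above 0.18 m and contact force between the fingers and front_dish above 1 N and contact force between front_dish and camera_stand below 0.1 N and contact force between front_dish and station below 0.1 N and linear speed of front_dish below 0.03 m/s and value of joint carriage above 0.085 m and height (world z) of rear_dish_center below 0.075 m and distance between rear_dish_center and pull_post below 0.155 m); the arm keeps its last pose, push and grip.
It fails at once if the camera is bumped (over 2 N) (contact force between any of the arm, the fingers, front_dish and camera_stand above 2 N).
It fails at once if the rear dish leaves its slot (height (world z) of rear_dish_center above 0.09 m).
It fails at once if a bystander (dropper bottle, cover-glass box or roll of tape) is moved by more than 30 mm (distance of any of dropper_mid, cover_box_mid, tape_roll_mid from where it was at the start of the episode above 0.03 m).
It also fails if it takes over 58 s, if anything falls off the work surface, if the arm or the gripper's body presses on something with over 40 N, if the wrist force passes 120 N, or if a joint passes its speed limit or range.

ROBOT

A 6-joint arm with a two-finger parallel gripper is mounted at the origin on a cart in front of the work surface, level with it; the furniture and walls round the work are solid. World frame = base frame: x ahead of the robot, y to its left, z up, the work surface at z = 0. Lengths are in mm, angles in rad, forces in N, time in s.
With the tool pointing down it reaches from about 350 to 775 mm from the base axis. Payload 7.3 kg.
Tool frame: the origin (TCP) lies on the centre line of the jaws, within the pads' length; the fingertips stand 22 mm ahead of it and the grasp point (between the pads) lies 3 mm ahead of it; z points along the fingers, y is the direction in which the jaws open and shut (so a half turn about z gives the same grasp; the last joint's range is limited). The gripper opens to 92 mm and grips with 3 to 60 N. Pads are 19 mm wide; open, the fingers measure 130 mm over their backs; the gripper's body (75 mm by 190 mm) begins 47 mm behind the grasp point.
Start: joints at [-1.262, 0.342, 1.524, -0, 1.275, -0.146], TCP at [230.647, -471.641, 248.741] pointing down, gripper open.
Joint ranges: [-2.53, 2.53], [-0.77, 2.02], [0.04, 2.7], [-1, 4.14], [0.28, 2.66], [-3.11, 3.11]. Speed limits (rad/s): [2.57, 2.57, 3.14, 3.14, 3.14, 3.14].

INTERFACE

Orientations are given as [roll, pitch, yaw] about the fixed x, y, z axes, in that order (R = Rz(yaw) Ry(pitch) Rx(roll)).
In Python, from plant import get_obs, capture, bot, spot_in gives the robot as it stands.
- The arm moves only by the shell command python3 -m handwheel 'ROWS' [OPENING]. ROWS is JSON, a list of rows, each a list of 2 entries, a list of its own where there are three numbers: the shift along the world's x, y, z in mm, then the turn, a rotation vector about the world's x, y, z in rad. In form: [[[x, y, z], [wx, wy, wz]], ...]. A call has 1 to 12 rows; each row shifts and turns the commanded pose from where the row before left it; what a row does not reach is not made up. A row lasts 1/8 s, in which the tool goes at most 62.5 mm and 10.7 degrees, less where a joint would pass 70% of its speed; a pose out of reach is approached as far as the arm can. A call is refused whole if a number of a shift passes 62.5 or a number of a turn 0.188, either way. A call with a gripper value outside its range is refused whole. OPENING is the closure, from 0 (fully open) to 1 (shut), set as the call begins (- or left out, the last holds). The fingers move at their own pace and stop on an object; the grip force is fixed at half the most. Time passes only in rows, so rows that do not move let the fingers close. It gives the time, the measured TCP pose, the force and the opening at its end, in the units of the state.
- get_obs(): the state, without advancing time (a new reading comes with each control period).
- capture(name): name is "scene" or "top" or "wrist"; returns a dict with "img" (420x560x3 uint8, red, green, blue), "fx", "fy", "cx", "cy" (pixels), "cam_to_world" (4x4, takes a point from camera to world coordinates). Camera axes: x right, y up, looking along -z (the intrinsics and any distortion apply to the point x, -y, -z); pixel columns grow to the right and rows downward; lengths in mm; the calibration is good to about 2 mm. A picture is of the moment at which its call begins. There is no depth.
- bot.close_job(): hands the job in, once; it reports no verdict.
Trained networks look in the newest picture that a camera, given by its name, has taken for a name from the list of things; names that differ only in an ending like _2 or _b are one class to them, and where a whole thing is asked for, a point or a joint stands for the part that bears it (a point fixed in the world has none). Each returns a list of dicts, best first, with "score" (0 to 1); they miss things now and then, are a little off and sometimes report something else, mostly with a low value. They report only what shows in the picture. A call takes as long as a camera call. They do not tell look-alikes from the thing itself.
- spot_in(thing, camera): "xyz" ([x, y, z] in mm, in the coordinates of the camera as it stood for that picture, good to about 4 mm: the middle of the surface that is visible of it).
The state is a dict: "time": time; "joint_positions": joint angles; "dq": joint speeds; "tau": joint torques, N m; "tool_pos": TCP position; "tcp_rot": TCP orientation; "contact_force": force on the tool from outside, world axes, zero at the start; "moment": the same for the moment, N m; "grip_width": finger opening in mm.
Only numpy, scipy, OpenCV 4.12 (cv2) and the standard library are available. Lean on these libraries where they do the work, as an engineer would, in place of code of your own. Each camera call takes 0.05 s, during which the arm holds its last target. There are 200 camera calls.

## Working session

There is one attempt and no reset: what is moved stays moved. The work goes in short steps, Python scripts to look and compute and a shell command to move; the robot and the scene stay as the last step left them, time stands still between calls to the robot, and variables do not carry over. Pictures are saved under pics/ and viewed, about 8 in all and at most 12, crops included, and the job is handed in when it is done.

```bash
mkdir -p pics; ls; cat > h.py <<'E'
import numpy as np, cv2
from plant import get_obs, capture, bot, spot_in
def snap(cam,name):
    c=capture(cam); cv2.imwrite(f'pics/{name}.png',c['img'][:,:,::-1]); return c
def w(c,p):
    return (np.array(c['cam_to_world'])@np.r_[p,1])[:3]
def proj(c,P):
    q=np.linalg.inv(np.array(c['cam_to_world']))@np.r_[P,1]; x,y,z=q[0],-q[1],-q[2]
    return c['fx']*x/z+c['cx'],c['fy']*y/z+c['cy']
E
python3 - <<'E'
from h import *
T=["carriage","pull_post","front_dish_center","rear_dish_center","lens_front","dropper_mid","cover_box_mid","tape_roll_mid"]
for cam in("scene","top"):
    c=snap(cam,cam+"0"); print(cam,[k for k in c],np.array(c['cam_to_world']).round(2).tolist(),c['fx'])
    for t in T:
        for d in spot_in(t,cam)[:3]: print(t,round(d['score'],2),w(c,d['xyz']).round(0),np.round(proj(c,w(c,d['xyz']))))
print(get_obs())
E
```

```text
pics
scene ['img', 'fx', 'fy', 'cx', 'cy', 'cam_to_world'] [[-0.43, 0.52, -0.74, -269.69], [-0.9, -0.25, 0.35, 382.74], [0.0, 0.82, 0.58, 841.59], [0.0, 0.0, 0.0, 1.0]] 421.71965523862025
carriage 0.87 [ 618. -114.   13.] [298. 235.]
pull_post 0.56 [ 618. -112.   14.] [298. 235.]
front_dish_center 0.86 [469.  67.  17.] [265. 284.]
front_dish_center 0.74 [689.  35.  14.] [245. 235.]
front_dish_center 0.67 [639. 374.  16.] [136. 279.]
lens_front 0.83 [493. 331. 328.] [141. 211.]
dropper_mid 0.89 [672. 221.  56.] [186. 245.]
cover_box_mid 0.54 [357. 157.  21.] [249. 325.]
tape_roll_mid 0.89 [ 399. -324.   31.] [399. 254.]
top ['img', 'fx', 'fy', 'cx', 'cy', 'cam_to_world'] [[0.01, 0.99, -0.13, 395.17], [-1.0, 0.01, -0.01, -0.02], [-0.01, 0.13, 0.99, 1516.87], [0.0, 0.0, 0.0, 1.0]] 501.40872496058455
carriage 0.62 [ 614. -119.   13.] [336. 214.]
carriage 0.49 [358. 150.  16.] [245. 298.]
pull_post 0.67 [ 620. -117.    9.] [335. 212.]
front_dish_center 0.94 [352. -52.  16.] [313. 301.]
front_dish_center 0.63 [649. 360.  13.] [178. 201.]
front_dish_center 0.59 [700.  31.  14.] [287. 185.]
lens_front 0.8 [497. 320. 332.] [161. 241.]
dropper_mid 0.68 [669. 213.  69.] [224. 191.]
cover_box_mid 0.66 [362. 153.  17.] [244. 297.]
tape_roll_mid 0.74 [ 406. -336.   52.] [412. 284.]
{'time': 0.9, 'joint_positions': array([-1.26202324e+00,  3.42004465e-01,  1.52410238e+00, -1.87552170e-06,
        1.27541853e+00, -1.45987542e-01]), 'dq': array([-0.0015353 , -0.00103041, -0.00136371, -0.0005197 ,  0.00062475,
       -0.00138339]), 'tau': array([-6.91772875e-04, -4.31126118e+01, -2.44480759e+01,  7.19302800e-02,
        4.83773940e-02, -3.50575044e-05]), 'tool_pos': array([ 230.63343086, -471.63992689,  248.73735592]), 'tcp_rot': array([3.14152635e+00, 1.15628601e-05, 4.54761174e-01]), 'contact_force': array([-1.08002378, -0.69789136, -0.42435486]), 'moment': array([0.03477755, 0.00794408, 0.02425503]), 'grip_width': 91.7441383101492}
```

View pics/scene0.png

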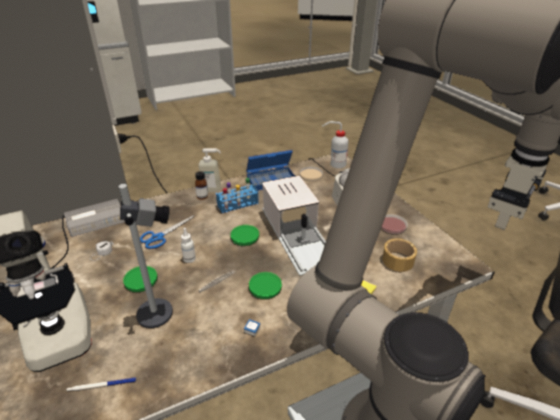

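View pics/top0.png

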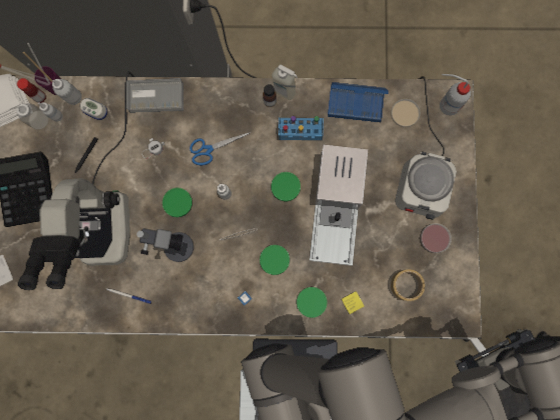

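Scene view: the station's hood is at (290,205) and the black post at (304,225). The inspection camera is at (150,213) with its foot at (155,313), and the green dishes are the look-alikes. Top view: post (337,216), hood (343,175), rails down to (332,262), camera (160,240), tape (408,285). Next I'll enlarge the two regions.

```bash
python3 - <<'E'
import cv2,numpy as np
t=cv2.imread('pics/top0.png');s=cv2.imread('pics/scene0.png')
f=lambda i,x,y,w,h,:cv2.resize(i[y:y+h,x:x+w],(400,300),interpolation=cv2.INTER_CUBIC)
a=np.hstack([f(t,270,140,160,120),f(s,255,170,100,75)])
b=np.hstack([f(t,125,210,80,60),f(s,100,180,100,75)])
cv2.imwrite('pics/crop0.png',np.vstack([a,b]))
E
```

```text
(no output)
```

View pics/crop0.png

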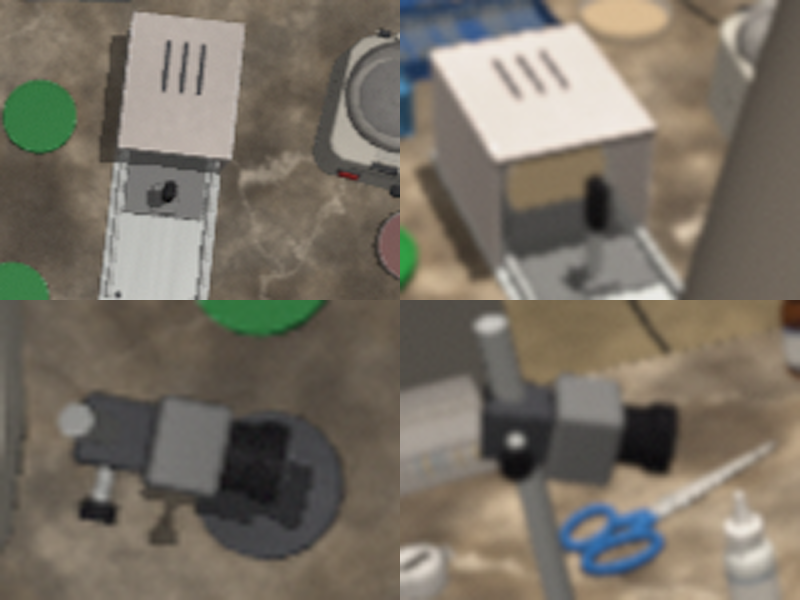

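```bash
cat >> h.py <<'E'
def ray(c,u,v):
    M=np.array(c['cam_to_world']); d=M[:3,:3]@np.array([(u-c['cx'])/c['fx'],-(v-c['cy'])/c['fy'],-1]); return M[:3,3],d/np.linalg.norm(d)
def atz(c,u,v,z):
    o,d=ray(c,u,v); return o+d*(z-o[2])/d[2]
def tri(*r):
    A=0;b=0
    for o,d in r:
        P=np.eye(3)-np.outer(d,d); A=A+P; b=b+P@o
    x=np.linalg.solve(A,b); return x,[float(np.linalg.norm((np.eye(3)-np.outer(d,d))@(x-o)).round(1)) for o,d in r]
E
python3 - <<'E'
from h import *
t=capture("top");s=capture("scene")
print("post",tri(ray(t,337.2,216.8),ray(s,304.2,220.8)),atz(t,337.2,216.8,100),atz(s,304.2,220.8,83))
H=[atz(t,*p,113) for p in((317.6,200),(362.4,203.2),(322.8,145.2),(367.6,148.8))]
print(np.round(H),np.linalg.norm(H[0]-H[1]),[np.degrees(np.arctan2(*(a-b)[1::-1])) for a,b in((H[2],H[0]),(H[3],H[1]),(H[0],H[1]))])
print("mid front",(H[0]+H[1])/2)
print("scene hood",[atz(s,*p,113).round() for p in((279.5,210.2),(318.2,202),(262.8,183.5),(302,175))])
print("lens",tri(ray(t,182,241),ray(s,168,214)))
# camera box centre & clamp (column top)
print("col",tri(ray(t,140,234),ray(s,122.5,186)))
c=snap("wrist","w0"); print(np.array(c['cam_to_world']).round(2).tolist(),c['fx'])
for n in ["pull_post"]:
  print([(d['score'],w(c,d['xyz'])) for d in spot_in(n,"wrist")])
E
```

```text
post (array([ 594.97992737, -118.14276393,   84.30186333]), [0.5, 0.5]) [ 593.05878956 -116.38451954  100.        ] [ 596.19516937 -119.47396605   83.        ]
[[ 639.  -60.  113.]
 [ 631. -187.  113.]
 [ 799.  -74.  113.]
 [ 789. -202.  113.]] 127.13508635074051 [np.float64(-5.019002776442474), np.float64(-5.693725293816109), np.float64(86.47007522624607)]
mid front [ 634.83809795 -123.16482322  113.        ]
scene hood [array([639., -58., 113.]), array([ 627., -183.,  113.]), array([795., -74., 113.]), array([ 788., -214.,  113.])]
lens (array([501.49849279, 278.72091343, 296.68113016]), [0.4, 0.4])
col (array([508.7213254 , 355.05386875, 385.60933868]), [0.0, 0.0])
[[0.44, 0.86, 0.26, 300.9], [-0.9, 0.42, 0.12, -437.51], [-0.0, -0.28, 0.96, 385.88], [0.0, 0.0, 0.0, 1.0]] 338.7730943286846
[]
```

Post is at about (595,-118,83) and the station yaw is about -5°. The hood's front edge falls 40 mm behind the post, as it should. Moving over the post.

```bash
python3 -m handwheel '[[[30,29,-4],[0,0,-0.045]],[[30,29,-4],[0,0,-0.045]],[[30,29,-4],[0,0,-0.045]],[[30,29,-4],[0,0,-0.045]],[[30,29,-4],[0,0,-0.045]],[[30,29,-4],[0,0,-0.045]],[[30,29,-4],[0,0,-0.045]],[[30,29,-4],[0,0,-0.045]],[[30,29,-4],[0,0,-0.045]],[[30,30,-4],[0,0,-0.045]],[[30,31,-4],[0,0,-0.045]],[[34,32,-4],[0,0,-0.045]]]' 0.3
python3 -m handwheel '[[[0,0,0],[0,0,0]],[[0,0,0],[0,0,0]]]'
python3 - <<'E'
from h import *
o=get_obs();print(o['tool_pos'],o['tcp_rot'],o['grip_width'],o['joint_positions'],o['contact_force'])
c=snap("wrist","w1")
for n in ["pull_post","carriage","front_dish_center"]:
  print(n,[(round(d['score'],2),w(c,d['xyz']).round(),np.round(proj(c,w(c,d['xyz'])))) for d in spot_in(n,"wrist")])
print(proj(c,[595,-118.5,105]),proj(c,[595,-118.5,61]))
E
```

```text
time: 2.6
tool_pos: [595.5, -116.6, 200.7]
tcp_rot: [3.141, -0.0, -0.087]
contact_force: [1.0, -0.9, 0.1]
grip_width: 64.2
time: 2.85
tool_pos: [594.2, -117.8, 200.5]
tcp_rot: [3.141, 0.001, -0.084]
contact_force: [-0.2, -0.6, -0.5]
grip_width: 64.0
[ 594.23752211 -117.8247613   200.51412047] [ 3.14124645e+00  8.24520703e-04 -8.43519333e-02] 63.993729069703726 [-3.21928423e-01  5.28864672e-01  1.36135110e+00 -5.58664519e-04
  1.25209681e+00  1.33339493e+00] [-0.18567107 -0.60902216 -0.4537194 ]
pull_post [(0.88, array([ 603., -121.,   15.]), array([281., 191.]))]
carriage [(0.61, array([ 601., -118.,   16.]), array([279., 193.]))]
front_dish_center [(0.64, array([699.,  36.,  18.]), array([ 97., 101.]))]
(np.float64(279.9691808519756), np.float64(227.9098299768924)) (np.float64(279.70553849964796), np.float64(211.5289914455065))
```

View pics/w1.png

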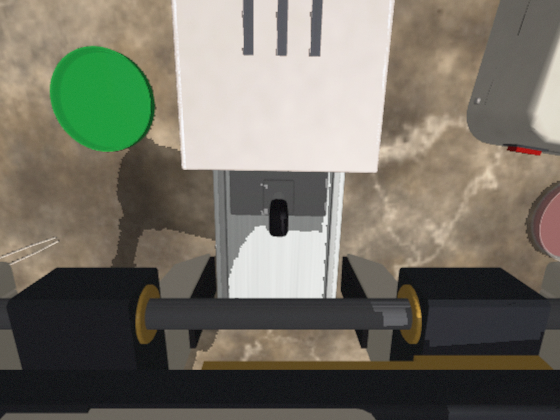

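The wrist view shows the post at (279,222) where predicted, midway between the rails. I'll go down, grip and draw it out.

```bash
python3 -m handwheel '[[[0,0,-25],[0,0,-0.005]],[[0,0,-25],[0,0,-0.005]],[[0,0,-25],[0,0,0]],[[0,0,-25],[0,0,0]],[[0,0,-15],[0,0,0]],[[0,0,0],[0,0,0]]]'
python3 -m handwheel '[[[0,0,0],[0,0,0]],[[0,0,0],[0,0,0]],[[0,0,0],[0,0,0]],[[0,0,0],[0,0,0]],[[0,0,0],[0,0,0]],[[0,0,0],[0,0,0]]]' 1
python3 -m handwheel '[[[-5,0.5,0],[0,0,0]],[[-10,1,0],[0,0,0]],[[-10,1,0],[0,0,0]],[[-10,1,0],[0,0,0]],[[-10,1,0],[0,0,0]],[[-10,1,0],[0,0,0]],[[-10,1,0],[0,0,0]],[[-10,1,0],[0,0,0]],[[-10,1,0],[0,0,0]],[[-8,0.8,0],[0,0,0]],[[-5,0.4,0],[0,0,0]],[[0,0,0],[0,0,0]]]'
```

```text
time: 3.8
tool_pos: [594.0, -117.9, 85.0]
tcp_rot: [-3.141, 0.002, -0.096]
contact_force: [0.4, 0.4, 0.6]
grip_width: 64.1
time: 4.55
tool_pos: [594.6, -117.9, 85.8]
tcp_rot: [3.141, -0.0, -0.096]
contact_force: [-0.4, -3.1, 1.3]
grip_width: 13.9
time: 6.05
tool_pos: [495.8, -107.8, 85.8]
tcp_rot: [-3.142, 0.001, -0.095]
contact_force: [-2.0, -4.4, 0.1]
grip_width: 13.7
```

```bash
python3 -m handwheel '[[[-2,0.2,0],[0,0,0]],[[-2,0.2,0],[0,0,0]],[[0,0,0],[0,0,0]],[[0,0,0],[0,0,0]]]'
python3 -m handwheel '[[[0,0,0],[0,0,0]],[[0,0,0],[0,0,0]],[[0,0,0],[0,0,0]],[[0,0,0],[0,0,0]]]' 0.3
python3 -m handwheel '[[[0,0,20],[0,0,0]],[[0,0,40],[0,0,0]],[[0,0,50],[0,0,0]],[[0,0,40],[0,0,0]],[[0,0,0],[0,0,0]],[[0,0,0],[0,0,0]]]'
python3 - <<'E'
from h import *
o=get_obs();print(o['tool_pos'],o['tcp_rot'],o['grip_width'])
c=snap("wrist","w2")
for n in ["pull_post","front_dish_center","rear_dish_center"]:
  print(n,[(round(d['score'],2),w(c,d['xyz']).round(),np.round(proj(c,w(c,d['xyz'])))) for d in spot_in(n,"wrist")])
for P in([569,-116,102],[494,-108,105]): print(proj(c,P))
E
```

```text
time: 6.55
tool_pos: [495.1, -107.8, 85.8]
tcp_rot: [3.141, -0.005, -0.095]
contact_force: [9.5, -3.9, -6.7]
grip_width: 14.2
time: 7.05
tool_pos: [492.5, -107.4, 85.8]
tcp_rot: [-3.142, 0.0, -0.095]
contact_force: [0.1, -0.9, 0.6]
grip_width: 49.1
time: 7.8
tool_pos: [492.1, -107.3, 235.0]
tcp_rot: [-3.141, 0.001, -0.095]
contact_force: [0.0, -0.0, -0.7]
grip_width: 64.2
[ 492.08797074 -107.32360557  234.99158679] [-3.14129709e+00  1.29134129e-03 -9.52310483e-02] 64.22470859961807
pull_post [(0.82, array([ 547., -110.,   12.]), array([277., 139.]))]
front_dish_center [(0.88, array([377., -53.,  16.]), array([242., 292.])), (0.81, array([ 570., -114.,   94.]), array([278., 116.])), (0.7, array([673.,  36.,  17.]), array([107.,  18.])), (0.59, array([479.,  62.,  16.]), array([127., 219.]))]
rear_dish_center [(0.86, array([ 631., -118.,   86.]), array([276.,  32.]))]
(np.float64(280.87028415273465), np.float64(117.30420997883779))
(np.float64(279.75690484597646), np.float64(213.24419852184894))
```

View pics/w2.png

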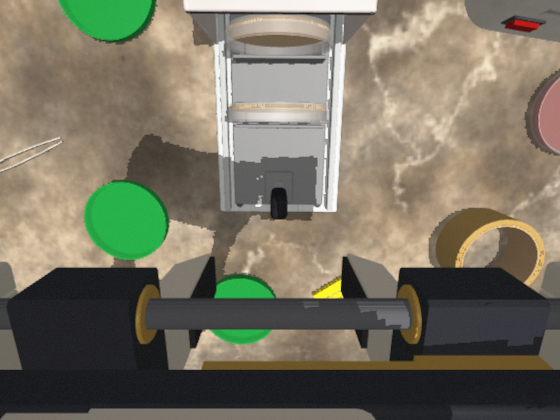

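The carriage hit its stop (9.5 N on the tool). The dish's top edge is at (278,110) in the picture, matching the expected (570,-115). I'll turn 90° above it.

```bash
python3 -m handwheel '[[[8,-0.8,0],[0,0,0.157]],[[8,-0.8,0],[0,0,0.157]],[[8,-0.8,0],[0,0,0.157]],[[8,-0.8,0],[0,0,0.157]],[[8,-0.8,0],[0,0,0.157]],[[8,-0.8,0],[0,0,0.157]],[[8,-0.8,0],[0,0,0.157]],[[8,-0.8,0],[0,0,0.157]],[[8,-0.8,0],[0,0,0.157]],[[6,-0.5,0],[0,0,0.157]],[[0,0,0],[0,0,0]],[[0,0,0],[0,0,0]]]' 0.6
python3 - <<'E'
from h import *
o=get_obs();print(o['tool_pos'],o['tcp_rot'],o['grip_width'],o['joint_positions'])
c=snap("wrist","w3")
for n in ["front_dish_center","rear_dish_center"]:
  print(n,[(round(d['score'],2),w(c,d['xyz']).round(),np.round(proj(c,w(c,d['xyz'])))) for d in spot_in(n,"wrist")])
for P in([569,-116,102],[561,-115,102],[577,-116,102]): print(proj(c,P))
E
```

```text
time: 9.5
tool_pos: [570.3, -115.2, 235.2]
tcp_rot: [-3.141, -0.0, 1.472]
contact_force: [-0.1, 0.1, -0.3]
grip_width: 36.8
[ 570.30941656 -115.16437857  235.19797979] [-3.14056102e+00 -2.72300744e-04  1.47174125e+00] 36.78013670440794 [-3.30960183e-01  4.57383418e-01  1.38262882e+00  2.89436441e-05
  1.30264701e+00 -2.31912929e-01]
front_dish_center [(0.83, array([356., -49.,  15.]), array([ 66., 150.])), (0.82, array([ 571., -103.,   94.]), array([277., 197.])), (0.59, array([474.,  50.,  12.]), array([160.,  33.])), (0.57, array([695.,  31.,  15.]), array([393.,  28.]))]
rear_dish_center [(0.57, array([ 630., -113.,   88.]), array([346., 201.]))]
(np.float64(275.51057510295027), np.float64(215.4069644717762))
(np.float64(265.8059110543561), np.float64(215.17474153286688))
(np.float64(285.0992706076059), np.float64(214.48755257522652))
```

View pics/w3.png

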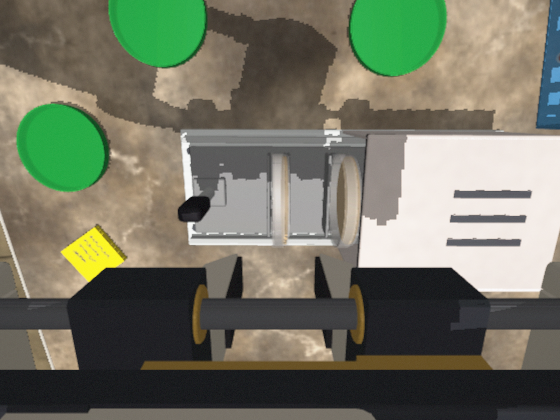

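The front dish shows at (281,198), between the fingers, whose gap is centred on column 280, and clear of the hood edge. Going down to grasp it.

```bash
python3 -m handwheel '[[[0.5,0,-25],[0,0,0]],[[0.5,0,-35],[0,0,0]],[[0.5,0,-35],[0,0,0]],[[0,0,-30],[0,0,0]],[[0,0,-15],[0,0,0]],[[0,0,-8],[0,0,0]],[[0,0,0],[0,0,0]]]'
python3 -m handwheel '[[[0,0,0],[0,0,0]],[[0,0,0],[0,0,0]],[[0,0,0],[0,0,0]],[[0,0,0],[0,0,0]],[[0,0,0],[0,0,0]],[[0,0,0],[0,0,0]]]' 1
python3 -m handwheel '[[[0,0,10],[0,0,0]],[[0,0,15],[0,0,0]],[[0,0,20],[0,0,0]],[[0,0,30],[0,0,0]],[[0,0,40],[0,0,0]],[[0,0,40],[0,0,0]],[[0,0,30],[0,0,0]],[[0,0,0],[0,0,0]]]'
```

```text
time: 10.52
tool_pos: [572.4, -115.3, 88.0]
tcp_rot: [3.141, 0.0, 1.475]
contact_force: [-0.3, -0.6, 0.9]
grip_width: 36.9
time: 11.28
tool_pos: [572.3, -115.4, 88.1]
tcp_rot: [3.141, 0.0, 1.475]
contact_force: [-1.9, -0.2, 4.8]
grip_width: 12.5
time: 12.28
tool_pos: [573.1, -115.5, 276.1]
tcp_rot: [3.135, 0.001, 1.475]
contact_force: [0.2, 1.1, -0.6]
grip_width: 12.4
```

```bash
python3 -m handwheel '[[[-9,16,0],[0,0,-0.157]],[[-9,16,0],[0,0,-0.157]],[[-9,16,0],[0,0,-0.157]],[[-9,16,0],[0,0,-0.157]],[[-9,16,0],[0,0,-0.157]],[[-9,16,0],[0,0,-0.157]],[[-9,16,0],[0,0,-0.157]],[[-9,16,0],[0,0,-0.157]],[[-9,16,0],[0,0,-0.157]],[[-9,16,0],[0,0,-0.157]],[[0,0,0],[0,0,0]]]'
python3 -m handwheel '[[[0,0,0],[0.116,-0.011,0]],[[0,0,0],[0.116,-0.011,0]],[[0,0,0],[0.116,-0.011,0]],[[0,0,0],[0,0,0]],[[0,0,0],[0,0,0]]]'
python3 - <<'E'
from h import *
o=get_obs();print(o['tool_pos'],o['tcp_rot'],o['grip_width'],o['joint_positions'])
c=snap("wrist","w4")
for n in ["front_dish_center","lens_front"]:
  print(n,[(round(d['score'],2),w(c,d['xyz']).round(),np.round(proj(c,w(c,d['xyz'])))) for d in spot_in(n,"wrist")])
print(proj(c,[501,279,297]))
np.save('w4.npy',c['cam_to_world'])
t=snap("top","t4");s=snap("scene","s4")
f=lambda i,x,y,w,h:cv2.resize(i[y:y+h,x:x+w,::-1],(400,300),interpolation=cv2.INTER_CUBIC)
cv2.imwrite('pics/c4.png',np.vstack([np.hstack([f(t['img'],120,195,140,105),f(s['img'],95,160,160,120)]),np.hstack([cv2.resize(c['img'][:,:,::-1],(400,300)),f(c['img'],0,0,280,210)])]))
E
```

```text
time: 13.65
tool_pos: [481.2, 45.5, 272.0]
tcp_rot: [3.142, 0.002, -0.092]
contact_force: [0.3, -0.1, -0.9]
grip_width: 12.4
time: 14.28
tool_pos: [482.2, 44.3, 272.5]
tcp_rot: [-2.794, 0.0, -0.094]
contact_force: [0.4, -0.5, 0.1]
grip_width: 12.2
[482.21558591  44.33563749 272.4812979 ] [-2.79426788e+00  1.97198534e-04 -9.43566123e-02] 12.178021166432352 [-0.27907914  0.2472115   1.64150184  0.35132623  1.33423285  1.28894423]
front_dish_center [(0.94, array([647., 354.,  18.]), array([115.,  73.])), (0.77, array([377., -56.,  15.]), array([451., 279.])), (0.73, array([663.,  42.,  17.]), array([353.,  10.])), (0.65, array([478.,  63.,  13.]), array([340., 192.])), (0.59, array([506.,  44., 275.]), array([275., 249.]))]
lens_front []
(np.float64(-91.7702847417383), np.float64(254.7999161431099))
```

View pics/c4.png

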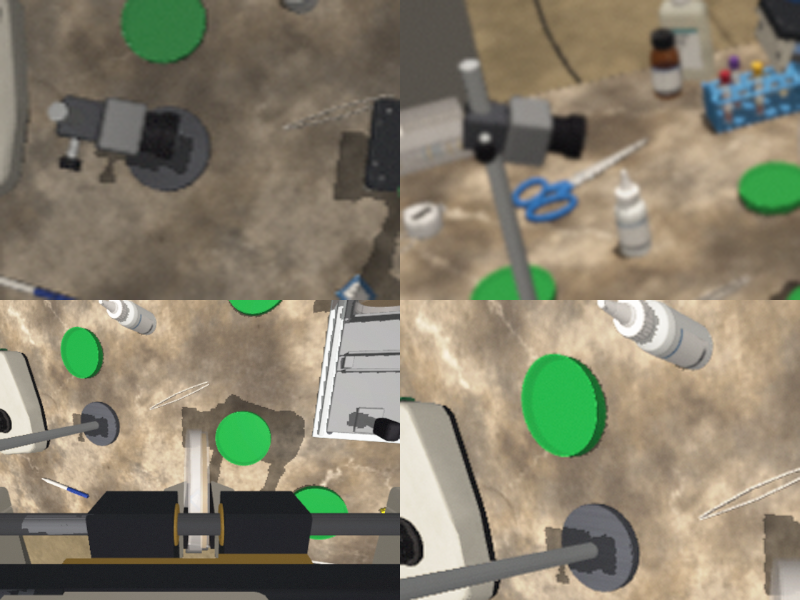

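The dish is held upright between the fingers, at (195,470) in the lower-left panel. The inspection camera's lens is just outside the wrist view, so I'll raise the arm to see it.

```bash
python3 -m handwheel '[[[0,0,30],[0,0,0]],[[0,0,40],[0,0,0]],[[0,0,40],[0,0,0]],[[0,0,30],[0,0,0]],[[0,0,0],[0,0,0]],[[0,0,0],[0,0,0]]]'
cat > v.py <<'E'
from h import *
import sys,pickle
n=sys.argv[1]
o=get_obs();print(o['tool_pos'],o['tcp_rot'],o['grip_width'])
c=snap("wrist",n); pickle.dump(c,open(n+'.pkl','wb'))
print([(round(d['score'],2),w(c,d['xyz']).round(),np.round(proj(c,w(c,d['xyz'])))) for d in spot_in("lens_front","wrist")])
print(proj(c,[501,279,297]))
E
python3 v.py w5
python3 -m handwheel '[[[0,30,0],[0,0,0]],[[0,30,0],[0,0,0]],[[0,0,0],[0,0,0]],[[0,0,0],[0,0,0]]]'
python3 v.py w6
python3 - <<'E'
import cv2,numpy as np
a=[cv2.imread(f'pics/{n}.png')[100:400,0:280] for n in('w5','w6')]
cv2.imwrite('pics/c56.png',cv2.resize(np.hstack(a),(800,428),interpolation=cv2.INTER_CUBIC))
E
```

```text
time: 15.28
tool_pos: [481.8, 45.0, 411.7]
tcp_rot: [-2.792, 0.002, -0.095]
contact_force: [0.4, -0.5, -1.1]
grip_width: 12.6
[481.80648765  45.01688033 411.68954224] [-2.79229018e+00  1.81774718e-03 -9.45947610e-02] 12.568298679711015
[(0.82, array([508., 306., 323.]), array([ 49., 202.]))]
(np.float64(95.83942329764105), np.float64(202.37819064958754))
time: 15.88
tool_pos: [482.0, 104.4, 412.1]
tcp_rot: [-2.793, 0.001, -0.095]
contact_force: [-0.1, -0.5, 0.1]
grip_width: 12.4
[482.01581012 104.44159004 412.07375084] [-2.79254771e+00  1.49763822e-03 -9.49172187e-02] 12.44865516080282
[(0.77, array([507., 309., 329.]), array([ 89., 205.]))]
(np.float64(143.8787108861076), np.float64(201.95595929699996))
```

View pics/c56.png

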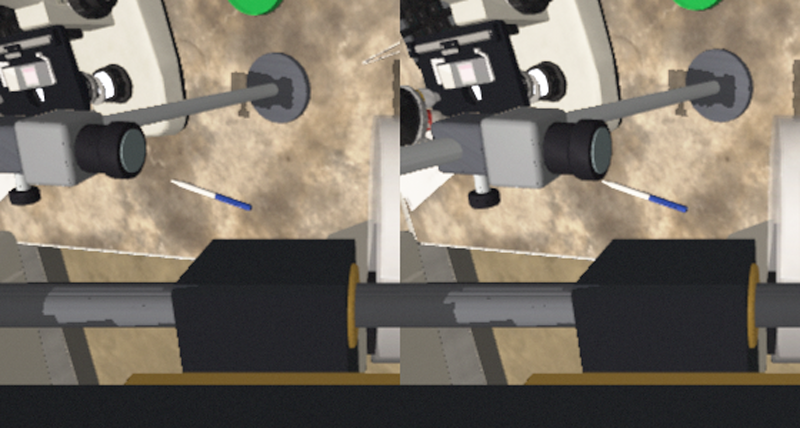

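Both panels show the lens's glass front, at crop (132,151) and (598,150), with the barrel running level in the image.

```bash
python3 - <<'E'
from h import *
import pickle
a=pickle.load(open('w5.pkl','rb'));b=pickle.load(open('w6.pkl','rb'))
t=capture("top");s=capture("scene")
print("w", tri(ray(a,92.4,205.5),ray(b,138.6,205)))
L,r=tri(ray(a,92.4,205.5),ray(b,138.6,205),ray(t,182,241),ray(s,168,214));print("all",L,r)
B,r=tri(ray(a,56,204.3),ray(b,100.1,205.7));print("base",B,r,B-L)
for deg in(70,75,80,85,90):
    k=np.radians(deg);ax=np.array([np.cos(k)*np.cos(.349),np.sin(k)*np.cos(.349),np.sin(.349)])
    print(deg,"F",(L-150*ax).round(1),[np.round(proj(c,L+ax*u),1) for c in(a,b,t,s) for u in(0,45,90)])
# dark barrel fit
for c,x0,x1 in((a,50,92),(b,95,138)):
    g=c['img'][150:260].max(2)
    for x in range(x0,x1,6):
        y=np.where(g[:,x]<70)[0]; print(x,y.min()+150 if len(y) else 0,y.max()+150 if len(y) else 0,len(y),end=' | ')
    print()
E
```

```text
w (array([496.62430386, 291.59103088, 291.11712879]), [0.1, 0.1])
all [499.38663273 279.38587693 300.71170552] [0.7, 2.1, 2.2, 2.3]
base [500.54238531 324.60318824 304.98543359] [0.8, 0.8] [ 1.15575258 45.2173113   4.27372806]
70 F [451.2 146.9 249.4] [array([ 92.8, 204.9]), array([ 45.7, 194.4]), array([ -2.3, 183.8]), array([141.1, 204.6]), array([ 91.4, 193.5]), array([ 40.6, 182.1]), array([181.5, 241.8]), array([163.8, 235. ]), array([145.8, 228.2]), array([167.5, 213.1]), array([146.3, 208.4]), array([124.5, 203.5])]
75 F [462.9 143.2 249.4] [array([ 92.8, 204.9]), array([ 45.9, 198. ]), array([ -1.6, 191. ]), array([141.1, 204.6]), array([ 91.4, 197.3]), array([ 41. , 189.8]), array([181.5, 241.8]), array([163.3, 236.5]), array([144.8, 231.1]), array([167.5, 213.1]), array([146.1, 209.4]), array([124. , 205.5])]
80 F [474.9 140.6 249.4] [array([ 92.8, 204.9]), array([ 46.3, 201.6]), array([ -0.4, 198.3]), array([141.1, 204.6]), array([ 91.6, 201.1]), array([ 41.9, 197.6]), array([181.5, 241.8]), array([162.9, 238. ]), array([143.9, 234.1]), array([167.5, 213.1]), array([146.1,
[... 179 characters left out ...]
([ 43.3, 205.4]), array([181.5, 241.8]), array([162.7, 239.5]), array([143.4, 237.1]), array([167.5, 213.1]), array([146.2, 211.3]), array([123.9, 209.5])]
90 F [499.4 138.4 249.4] [array([ 92.8, 204.9]), array([ 47.8, 208.9]), array([  3.2, 212.9]), array([141.1, 204.6]), array([ 92.9, 208.9]), array([ 45.2, 213.2]), array([181.5, 241.8]), array([162.5, 241. ]), array([143.1, 240.2]), array([167.5, 213.1]), array([146.5, 212.3]), array([124.3, 211.4])]
50 150 199 31 | 56 150 219 59 | 62 157 221 56 | 68 166 220 37 | 74 150 221 36 | 80 150 224 61 | 86 150 224 40 | 
95 0 0 0 | 101 150 215 29 | 107 150 222 59 | 113 151 221 54 | 119 186 221 36 | 125 184 224 41 | 131 184 225 42 | 137 184 225 13 |
```

```bash
python3 -m handwheel '[[[2,10,-30],[0,0,0]],[[2,10,-30],[0,0,0]],[[0,4,-12],[0,0,0]],[[0,0,0],[0,0,0]],[[0,0,0],[0,0,0]]]'
python3 v.py w7
python3 - <<'E'
import cv2,numpy as np
a=cv2.imread('pics/w7.png')[120:420,0:400]
cv2.imwrite('pics/c7.png',cv2.resize(a,(800,600),interpolation=cv2.INTER_CUBIC))
from h import *
import pickle
for n in('w5','w6','w7'):
    c=pickle.load(open(n+'.pkl','rb'));q=np.linalg.inv(c['cam_to_world'])@np.array([499.4,279.4,300.7,1]);print(n,q.round(1),40*c['fx']/-q[2])
E
```

```text
time: 16.7
tool_pos: [486.7, 128.4, 341.9]
tcp_rot: [-2.792, -0.002, -0.096]
contact_force: [-0.0, -0.2, 0.9]
grip_width: 12.2
[486.67536587 128.41754199 341.88585296] [-2.79207383e+00 -1.76147162e-03 -9.55407615e-02] 12.234101414145123
[(0.62, array([508., 302., 320.]), array([ 48., 230.]))]
(np.float64(103.56224976438699), np.float64(230.45178409434834))
w5 [-181.6   12.1 -331.9    1. ] 40.82491725846666
w6 [-125.9   11.6 -311.2    1. ] 43.54051741335108
w7 [-127.   -12.1 -240.9    1. ] 56.255793706217126
```

View pics/c7.png

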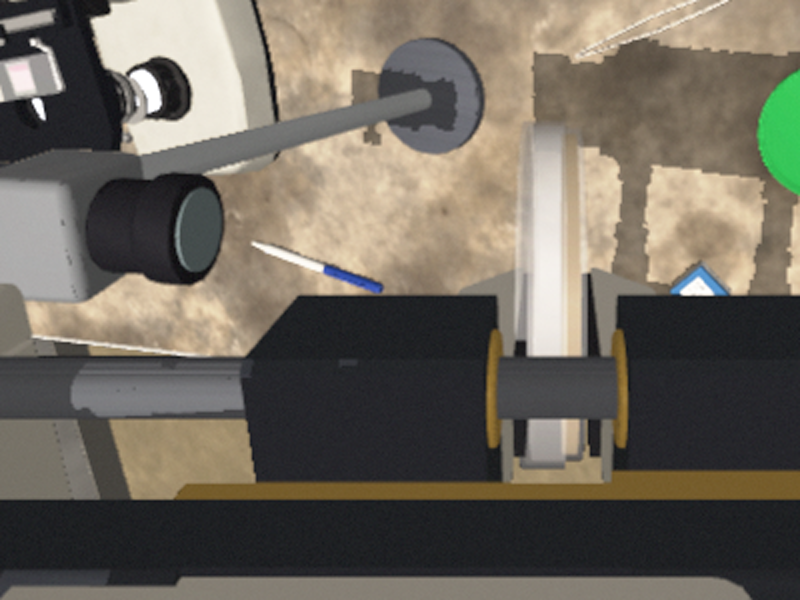

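Lens front is at crop (198,228), i.e. (99,234) in the full image. The dish is parallel to the fingers, at crop columns 520–580, and square in the jaws.

```bash
python3 - <<'E'
from h import *
import pickle
a,b,d=[pickle.load(open(n+'.pkl','rb')) for n in('w5','w6','w7')]
t=capture("top");s=capture("scene")
print("w", tri(ray(a,92.4,205.5),ray(b,138.6,205),ray(d,99,234)))
L,r=tri(ray(a,92.4,205.5),ray(b,138.6,205),ray(d,99,234),ray(t,182,241),ray(s,168,214));print("all",L,r)
for deg in(75,80,85,90):
    k=np.radians(deg);ax=np.array([np.cos(k)*np.cos(.349),np.sin(k)*np.cos(.349),np.sin(.349)])
    print(deg,"F",(L-150*ax).round(1),[np.round(proj(d,L+ax*u),1).tolist() for u in(0,20,40)])
# dish centre by tool
from scipy.spatial.transform import Rotation as R
o=get_obs();M=R.from_euler('xyz',o['tcp_rot']).as_matrix()
print(o['tool_pos']+31*M[:,2],M[:,1])
# dish in wrist view: expected silhouettes
D=o['tool_pos']+31*M[:,2]
for u in(-43,43): print([np.round(proj(d,D+v*M[:,1]+u*M[:,0])) for v in(-7.5,7.5)])
E
```

```text
w (array([496.71020964, 290.44417882, 292.05684163]), [0.0, 0.3, 0.4])
all [499.42385619 279.41609869 300.75474316] [0.7, 2.1, 0.2, 2.2, 2.4]
75 F [462.9 143.3 249.5] [[99.3, 234.1], [70.7, 230.0], [41.9, 225.9]]
80 F [474.9 140.6 249.5] [[99.3, 234.1], [70.9, 232.2], [42.4, 230.2]]
85 F [487.1 139.  249.5] [[99.3, 234.1], [71.3, 234.4], [43.2, 234.6]]
90 F [499.4 138.5 249.5] [[99.3, 234.1], [71.8, 236.5], [44.3, 238.9]]
[487.46846746 139.09778261 312.35673075] [-0.08914909 -0.93531619 -0.34239753]
[array([267., 336.]), array([293., 336.])]
[array([266., 190.]), array([295., 190.])]
```

```bash
python3 - <<'E'
from h import *
import pickle
L=np.array([498.5,283,298])
for n,r0,cols in(('w5',205,range(56,100,3)),('w6',205,range(100,146,3)),('w7',233,range(44,112,4))):
    c=pickle.load(open(n+'.pkl','rb'));g=cv2.GaussianBlur(c['img'],(3,3),0).max(2).astype(int)
    P=[]
    for x in cols:
        u=r0
        while g[u,x]<75:u-=1
        v=r0
        while g[v,x]<75:v+=1
        P.append((x,u,v,(u+v)/2))
    print(n,P)
    for deg in(75,80,85):
        k=np.radians(deg);ax=np.array([np.cos(k)*np.cos(.349),np.sin(k)*np.cos(.349),np.sin(.349)])
        p,q=proj(c,L),proj(c,L+ax*40);print(deg,round((q[1]-p[1])/(q[0]-p[0]),3),end=' ')
    print()
E
```

```text
w5 [(56, 184, 226, 205.0), (59, 183, 224, 203.5), (62, 182, 223, 202.5), (65, 180, 222, 201.0), (68, 180, 221, 200.5), (71, 185, 221, 203.0), (74, 186, 222, 204.0), (77, 185, 224, 204.5), (80, 184, 225, 204.5), (83, 184, 225, 204.5), (86, 205, 205, 205.0), (89, 205, 205, 205.0), (92, 205, 205, 205.0), (95, 205, 205, 205.0), (98, 205, 205, 205.0)]
75 0.147 80 0.07 85 -0.008 
w6 [(100, 185, 217, 201.0), (103, 184, 227, 205.5), (106, 182, 225, 203.5), (109, 182, 223, 202.5), (112, 180, 222, 201.0), (115, 183, 222, 202.5), (118, 185, 222, 203.5), (121, 185, 223, 204.0), (124, 184, 225, 204.5), (127, 183, 226, 204.5), (130, 182, 226, 204.0), (133, 182, 226, 204.0), (136, 205, 205, 205.0), (139, 205, 205, 205.0), (142, 205, 205, 205.0), (145, 205, 205, 205.0)]
75 0.147 80 0.07 85 -0.009 
w7 [(44, 209, 257, 233.0), (48, 207, 265, 236.0), (52, 205, 262, 233.5), (56, 204, 260, 232.0), (60, 203, 257, 230.0), (64, 201, 256, 228.5), (68, 199, 256, 227.5), (72, 208, 257, 232.5), (76, 208, 260, 234.0), (80, 206, 261, 233.5), (84, 206, 261, 233.5), (88, 233, 233, 233.0), (92, 233, 233, 233.0), (96, 233, 233, 233.0), (100, 233, 233, 233.0), (104, 233, 233, 233.0), (108, 233, 233, 233.0)]
75 0.144 80 0.069 85 -0.008
```

```bash
python3 - <<'E'
from h import *
import pickle
im=[]
for n,(x,y,w_,h_) in(('w6',(70,165,80,80)),('w7',(10,180,110,110))):
    c=pickle.load(open(n+'.pkl','rb')); im.append(cv2.resize(c['img'][y:y+h_,x:x+w_,::-1],(400,400),interpolation=cv2.INTER_CUBIC))
cv2.imwrite('pics/c8.png',np.hstack(im))
c=pickle.load(open('w7.pkl','rb'));L=np.array([499,281,300.])
for deg in(75,78,81,84,87,90):
    k=np.radians(deg);ax=np.array([np.cos(k)*np.cos(.349),np.sin(k)*np.cos(.349),np.sin(.349)]);e=np.array([np.sin(k),-np.cos(k),0]);up=np.cross(e,ax)
    C=L+40*ax+25*up
    out=[]
    for n,(x,y,z) in(('w6',(70,165,5)),('w7',(10,180,400/110))):
        c=pickle.load(open(n+'.pkl','rb'))
        p,q=[(np.array(proj(c,C+v*e))-[x,y])*z for v in(25,-25)]
        out+= [p.round(),q.round(),round(float((q-p)[0]/(q-p)[1]),3)]
    print(deg,out)
E
```

```text
75 [array([50., 66.]), array([ 62., 344.]), 0.043, array([ 5., 85.]), array([ 35., 343.]), 0.113]
78 [array([45., 74.]), array([ 69., 354.]), 0.085, array([ 1., 92.]), array([ 41., 353.]), 0.152]
81 [array([40., 82.]), array([ 75., 363.]), 0.126, array([-3., 99.]), array([ 47., 362.]), 0.19]
84 [array([35., 90.]), array([ 82., 372.]), 0.166, array([ -6., 107.]), array([ 54., 371.]), 0.227]
87 [array([31., 99.]), array([ 89., 381.]), 0.206, array([ -9., 115.]), array([ 60., 379.]), 0.264]
90 [array([ 27., 108.]), array([ 97., 390.]), 0.245, array([-12., 123.]), array([ 67., 387.]), 0.3]
```

View pics/c8.png

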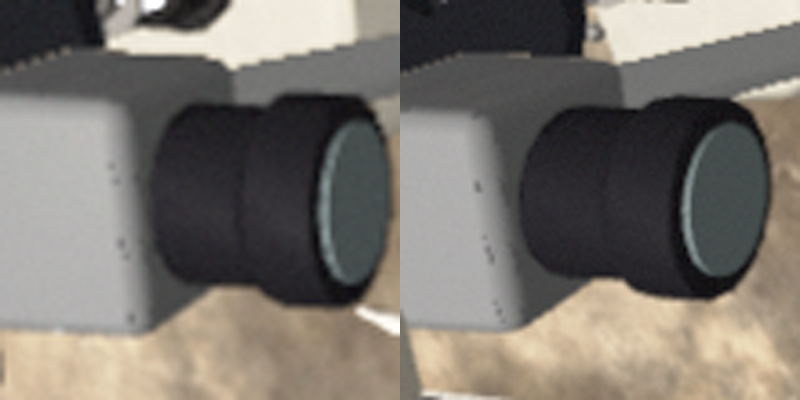

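The box edge and the barrel slope both put the lens line at about 80° in plan. The lens is at about (499,279,301), so the focus is at about (475,141,249). Moving there.

```bash
python3 -m handwheel '[[[-3,0.5,-14],[0,0,-0.02]],[[-3.5,0.5,-14],[0,0,-0.02]],[[-3.5,0.4,-14],[0,0,-0.02]],[[-3.5,0.4,-14],[0,0,-0.019]],[[0,0,-8],[0,0,0]],[[0,0,0],[0,0,0]],[[0,0,0],[0,0,0]],[[0,0,0],[0,0,0]]]'
cat > f.py <<'E'
from h import *
from scipy.spatial.transform import Rotation as R
o=get_obs();M=R.from_euler('xyz',o['tcp_rot']).as_matrix();D=o['tool_pos']+31*M[:,2]
k=np.radians(80);ax=np.array([np.cos(k)*np.cos(.349),np.sin(k)*np.cos(.349),np.sin(.349)])
L=np.array([499.4,279.4,300.7]);print("dish",D,"F",L-150*ax,"ang",np.degrees(np.arccos(abs(M[:,1]@ax))),o['grip_width'],o['contact_force'],abs(o['dq']).max())
t=snap("top","t9");s=snap("scene","s9");wr=snap("wrist","w9")
for n,c in(('top',t),('scene',s)): print(n,np.round(proj(c,D)),np.round(proj(c,L)),[(round(d['score'],2),w(c,d['xyz']).round()) for nm in("front_dish_center","rear_dish_center","pull_post") for d in spot_in(nm,n)])
f=lambda i,x,y,w,h:cv2.resize(i[y:y+h,x:x+w,::-1],(400,300),interpolation=cv2.INTER_CUBIC)
cv2.imwrite('pics/c9.png',np.vstack([np.hstack([f(t['img'],120,180,160,120),f(s['img'],95,140,200,150)]),np.hstack([f(wr['img'],0,0,560,420),f(s['img'],230,150,120,90)])]))
E
python3 f.py
```

```text
time: 17.9
tool_pos: [473.0, 130.5, 277.2]
tcp_rot: [-2.792, -0.001, -0.174]
contact_force: [-0.6, 0.5, -0.1]
grip_width: 12.3
dish [474.84469338 140.98755146 248.07634317] F [474.92302674 140.58418654 249.40626048] ang 0.05088708444839751 12.257359371390441 [-0.58722427  0.49732629 -0.08061905] 0.006675561068633668
top [240. 254.] [181. 242.] [(0.7, array([647., 361.,  13.])), (0.67, array([700.,  34.,   8.])), (0.63, array([350., -61.,  18.])), (0.72, array([ 630., -117.,   87.])), (0.88, array([ 553., -108.,   11.]))]
scene [233. 222.] [167. 213.] [(0.91, array([637., 373.,  18.])), (0.89, array([476.,  81.,  17.])), (0.88, array([451., 148., 254.])), (0.67, array([325., -77.,  15.])), (0.58, array([681.,  25.,  13.])), (0.49, array([488., 325., 324.]))]
```

View pics/c9.png

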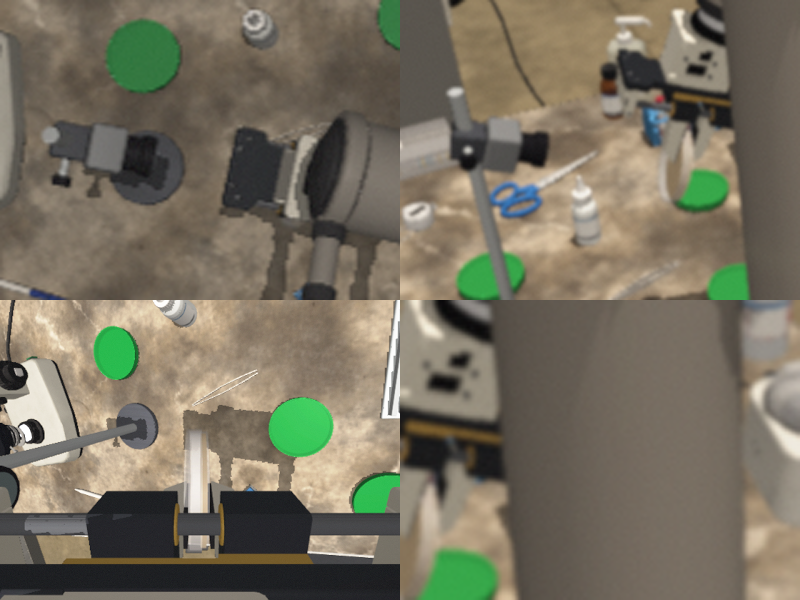

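The dish shows at scene (233,225) against a predicted (233,222), edge-on to the lens line, with nothing touching the camera. The network puts the rear dish at (630,-117,87), in its slot. Handing in.

```bash
python3 -c "
from plant import bot,get_obs
o=get_obs();print(o['time'],o['grip_width'],abs(o['dq']).max());print(bot.close_job())"
```

```text
18.35 12.302774248608127 0.0015097036062428494
the job is handed in; nothing more can be done
None
```

The job is handed in, with the front dish held at the focus point, 18.35 s into the 58 s allowed. I pulled the carriage out by its post until it hit the stop, lifted the front dish from its slot and held it in front of the lens. No verdict was reported.

**Last checks:**
- **Position:** the dish's centre works out at about (475, 141, 248) mm, against an estimated focus of (475, 141, 249) mm. It assumes the centre sits 31 mm ahead of the TCP, as at the grasp. It showed within 3 pixels of its expected place in the scene picture.
- **Angle:** the dish's axis is within 0.1° of the lens line I estimated.
- **Hold:** the jaws stand at 12.3 mm on the dish, the arm is still, and the force reading is close to zero.
- **Rear dish:** the network found it in its slot.
- **Carriage:** the force rose to 9.5 N at the stop after about 100 mm of travel. I did not measure it again at the end.

**What disagreed:**
- **Lens position:** the close wrist views alone put the lens about 11 mm further back and 9 mm lower than the fit using all the pictures. I used the full fit, so the true error could be several mm against the 20 mm allowed.
- **Lens direction:** my first estimate was about 85° in plan. The camera box's edge and the barrel gave 77.5° to 80.5°, and I used 80°. I'd put the error at about 2–3°, against the 8° allowed.

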